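# Shut the row of flip-top sample vials

### The job

The five flip-top sample vials in the rack stand open. Starting at the end of the row on the lids' hinge side, run your fingertips lightly along it so that the lids fold over one after another and all lie pressed fully shut on their vials. Be gentle, do not lift, tip or shove the rack out of place, and leave the other things on the bench where they are.

Things in the scene. Friction and masses are not known exactly. Their poses are not given: they have to be found in the camera images.
- rack: grey plastic rack, 62 x 266 mm, loose on the bench on rubber feet (0.65 to 1.03 kg with its vials; slides if pushed sideways with more than about 5 N), holding five white vials fast in a single row. Origin: centre of its underside; z up, y along the row. The vials stand at x = 0, y = -100, -50, 0, 50, 100 mm; each is 32 mm across, its open mouth 72 mm above the bench
- first_hinge (a point): middle of the hinge of the first vial's lid (rack y = -118 mm, 72 mm above the bench), where the row of lids begins. Every lid is hinged in the same way: on the -y side of its vial, 18 mm from the vial's centre, on an axis along the rack's x. So lids fold shut by moving towards the rack's +y
- last_tab (a point): point where the end of the last lid's thumb tab lies when that lid is shut (rack y = 125 mm, 75 mm above the bench; this point does not move with the lid): the row of lids ends here
- lid1 (a joint): lid of the vial at rack y = -100 mm: white 36 mm disc, bevelled to a flat 24 mm top, with a thumb tab ending 43 mm from the hinge. Shut, that top is 77 mm above the bench. Hinge angle in rad: 0 shut flat, 1.57 upright, more leans back to -y, at most 2.1; starts at 1.3 to 1.95, tip up to 120 mm above the bench. It stays where it is left, moves at about 0.35 N on the tab and has no snap
- lid2 (a joint): the same, lid at y = -50 mm
- lid3 (a joint): the same, lid at y = 0
- lid4 (a joint): the same, lid at y = 50 mm
- lid5 (a joint): the same, lid at y = 100 mm
- reagent_bottle: bystander: small amber glass bottle with black cap, 56 mm across, 105 mm high, origin under its centre
- beaker: bystander: empty glass beaker, 60 mm across, 80 mm high, origin under its centre
- dishes: bystander: stack of three clear Petri dishes, 90 mm across, 45 mm high, origin under its centre
- jar: bystander: white plastic jar with red cap, 54 mm across, 65 mm high, origin under its centre

How it is judged:
By the outcome, as a careful person would: the job done as asked, in the order asked, and still so for the second after the job is handed in, with the robot touching nothing.
It also fails if it takes over 58 s, if anything falls off the work surface, if the arm or the gripper's body presses on something with over 40 N, if the wrist force passes 120 N, or if a joint passes its speed limit or range.

### The arm

A 6-joint arm with a two-finger parallel gripper is mounted at the origin on the work surface. World frame = base frame: x ahead of the robot, y to its left, z up, the work surface at z = 0. Lengths are in m, angles in rad, forces in N, time in s.
With the tool pointing down it reaches from about 0.275 to 0.775 m from the base axis. Payload 14.6 kg.
Tool frame: the origin (TCP) lies at the very end of the fingers, on their centre line; the grasp point (between the pads) lies 19 mm behind it; z points along the fingers, y is the line along which they close (so a half turn about z gives the same grasp; the last joint's range is limited). The gripper opens to 85 mm and grips with 20 to 120 N. Pads are 22 mm wide; open, the fingers measure 114 mm over their backs; the gripper's body (76 mm by 85 mm) begins 54 mm behind the grasp point. The pads swing forward as they close: fully open they stand 13 mm farther back than shut.
Start: joints at [-1.476, 0.263, -0.048, 1.259, 0, 1.415], TCP at [0.13, -0.509, 0.231] pointing down, gripper open.
Joint ranges: [-2.65, 2.65], [-0.89, 1.7], [-1.18, 1.37], [-2.13, 2.11], [-1.35, 1.29], [-3.14, 3.14]. Speed limits (rad/s): [1.89, 1.89, 2.57, 2.79, 3.14, 3.14].

### API

Orientations are given as a unit quaternion [w, x, y, z].
In Python, from plant import * gives the robot as it stands.
- The arm moves only by the shell command python3 -m pendant 'ROWS' [OPENING]. ROWS is JSON, a list of rows, each a list of 6 numbers: the shift along the world's x, y, z in m, then the turn, a rotation vector about the world's x, y, z in rad. A call has 1 to 20 rows; each row is the pose to reach, as a shift and turn from the pose commanded when the call began; what a row does not reach only later rows make up. A row lasts 1/12 s, in which the tool goes at most 41.7 mm and 7.16 degrees, less where a joint would pass 70% of its speed; a pose out of reach is approached as far as the arm can. A call with a gripper value outside its range is refused whole. OPENING is the closure, from 0 (fully open) to 1 (shut), set as the call begins (- or left out, the last holds). The fingers move at their own pace and stop on an object; the grip force is fixed at half the most. Time passes only in rows, so rows that repeat a pose let the fingers close. It gives the time, the measured TCP pose, the force, the opening and the grip force at its end, in the units of the state.
- get_state(): the state, without advancing time (a new reading comes with each control period).
- snapshot(name): name is "side" or "top"; returns the picture (384x512x3 uint8, red, green, blue); there is no depth.
- calibration(name): a dict with "fx", "fy", "cx", "cy" (pixels), "position" and "attitude" of the camera in the world. Camera axes: x right, y down, z forward; pixel columns grow to the right and rows downward; lengths in m; the calibration is good to about 2 mm. A picture is of the moment at which its call begins. calibration takes no time and is no camera call.
- sign_off(): hands the job in; it is judged then, once.
The state is a dict: "time": time; "qpos": joint angles; "qd": joint speeds; "joint_torque": joint torques, N m; "eef_pos": TCP position; "eef_rot": TCP orientation; "wrist_force": force on the tool from outside, world axes, zero at the start; "moment": the same for the moment, N m; "width": opening from 0.0 (shut) to 1.0 (fully open); "grip_force": force on a finger pad.
Only numpy, scipy, OpenCV 4.12 (cv2) and the standard library are available. Lean on these libraries where they do the work, as an engineer would, in place of code of your own. Each camera call takes 0.05 s, during which the arm holds its last target. There are 200 camera calls.

## Working session

There is one attempt and no reset: what is moved stays moved. The work goes in short steps, Python scripts to look and compute and a shell command to move; the robot and the scene stay as the last step left them, time stands still between calls to the robot, and variables do not carry over. Pictures are saved under pics/ and viewed, at most 10 in all, crops included, and the job is handed in when it is done.

```bash
mkdir -p pics
python3 - <<'E'
from plant import *
import cv2
for n in("side","top"):
    c=calibration(n);print(n,c)
    cv2.imwrite(f"pics/{n}0.png",cv2.cvtColor(snapshot(n),cv2.COLOR_RGB2BGR))
s=get_state();print(s)
E
```

```text
side {'fx': 407.04560748792454, 'fy': 407.04560748792454, 'cx': 262.32520595200384, 'cy': 197.97177686004625, 'position': array([-0.11429244,  0.70392589,  0.80373923]), 'attitude': array([ 0.17276838, -0.35642808,  0.81890217, -0.41534245])}
top {'fx': 362.9247257590016, 'fy': 362.9247257590016, 'cx': 258.13220588605196, 'cy': 189.2975100529134, 'position': array([0.48786545, 0.02463094, 1.11307156]), 'attitude': array([ 0.0355738 , -0.69924948,  0.71358819, -0.02401175])}
{'time': 0.1, 'qpos': array([-1.47629770e+00,  2.63448608e-01, -4.88614235e-02,  1.25941980e+00,
       -2.13538105e-05,  1.41547794e+00]), 'qd': array([-0.00025069, -0.00119237,  0.00017999,  0.00055445,  0.00019868,
       -0.00086691]), 'joint_torque': array([ 4.63438482e-03, -6.38578248e+01,  3.85062432e+01,  1.00469386e-02,
        1.09552525e-04, -3.33893169e-06]), 'eef_pos': array([ 0.12974943, -0.50845301,  0.23089134]), 'eef_rot': array([-4.66862651e-04,  9.92208961e-01,  1.24583944e-01,  3.51977332e-06]), 'wrist_force': array([0.24880393, 0.09053819, 0.03389263]), 'moment': array([ 0.03451949, -0.01338918,  0.01402416]), 'grip_force': 0.0, 'width': 0.9979021526052764}
```

View pics/side0.png

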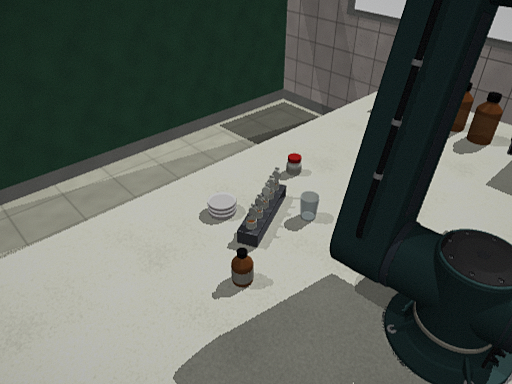

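View pics/top0.png

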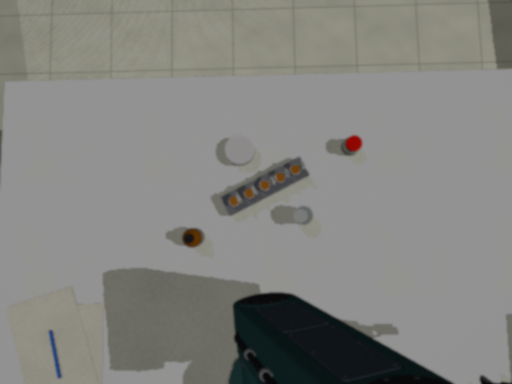

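The top view shows the rack running from about (222,205) to (305,165), with five orange vial mouths. The bottle is at (192,237), the beaker at (303,215), the dishes at (239,150) and the jar at (353,144). I'll enlarge both views to see which side the hinges are on.

```bash
cat > h.py <<'E'
import numpy as np, cv2
from scipy.spatial.transform import Rotation as R
from plant import *
def ray(n,px):
    c=calibration(n);q=c["attitude"]
    r=R.from_quat([q[1],q[2],q[3],q[0]])
    return c["position"],r.apply([(px[0]-c["cx"])/c["fx"],(px[1]-c["cy"])/c["fy"],1.])
def onz(n,px,z):
    p,d=ray(n,px);return p+d*(z-p[2])/d[2]
def proj(n,P):
    c=calibration(n);q=c["attitude"]
    v=R.from_quat([q[1],q[2],q[3],q[0]]).inv().apply(np.asarray(P)-c["position"])
    return np.array([c["fx"]*v[0]/v[2]+c["cx"],c["fy"]*v[1]/v[2]+c["cy"]])
E
python3 - <<'E'
from h import *
t=cv2.imread("pics/top0.png");s=cv2.imread("pics/side0.png")
a=cv2.resize(t[145:225,205:325],None,fx=6.5,fy=6.5,interpolation=cv2.INTER_CUBIC)
b=cv2.resize(s[160:250,200:320],None,fx=6.5,fy=6.5,interpolation=cv2.INTER_CUBIC)
cv2.imwrite("pics/topc.png",a);cv2.imwrite("pics/sidec.png",b)
hsv=cv2.cvtColor(t,cv2.COLOR_BGR2HSV)
m=cv2.inRange(hsv,(5,100,80),(25,255,255))
n,l,st,ce=cv2.connectedComponentsWithStats(m)
for i in range(1,n):
    if st[i,4]>15:print("orange",st[i,4],ce[i],onz("top",ce[i],.06))
m=cv2.inRange(t[140:225,205:325],(60,50,50),(125,115,118))
n,l,st,ce=cv2.connectedComponentsWithStats(cv2.morphologyEx(m,cv2.MORPH_CLOSE,np.ones((9,9))))
for i in range(1,n):
    if st[i,4]>200:
        ys,xs=np.where(l==i);r=cv2.minAreaRect(np.c_[xs+205,ys+140].astype(np.float32));print("rack",st[i,4],r,onz("top",r[0],.03))
for k,p,z in(("bottle",(192,237),.1),("beaker",(303,215),.08),("dishes",(239,150),.045),("jar",(354,144),.065)):print(k,onz("top",p,z))
E
```

```text
orange 65 [294.90769231 168.90769231] [ 0.63452284 -0.06759279  0.06      ]
orange 61 [279.78688525 176.7704918 ] [ 0.61236716 -0.02290463  0.06      ]
orange 62 [264.22580645 184.82258065] [0.58973376 0.02297879 0.06      ]
orange 60 [248.6        193.03333333] [0.56669239 0.068955   0.06      ]
orange 57 [233.28070175 200.71929825] [0.54521356 0.1139109  0.06      ]
orange 106 [196.24528302 238.02830189] [0.43956464 0.22248389 0.06      ]
rack 227 ((226.6800079345703, 155.24002075195312), (34.80000686645508, 17.200002670288086), 53.130104064941406) [0.68488824 0.13453456 0.03      ]
rack 2408 ((259.9741516113281, 185.5798797607422), (26.574533462524414, 97.88846588134766), 62.927921295166016) [0.59062635 0.03571988 0.03      ]
rack 560 ((291.0, 215.0), (18.0, 40.0), 90.0) [ 0.50083846 -0.0547456   0.03      ]
bottle [0.4444575  0.22678842 0.1       ]
beaker [ 0.49956703 -0.08503567  0.08      ]
dishes [0.69714065 0.09600622 0.045     ]
jar [ 0.70324813 -0.2412018   0.065     ]
```

View pics/topc.png

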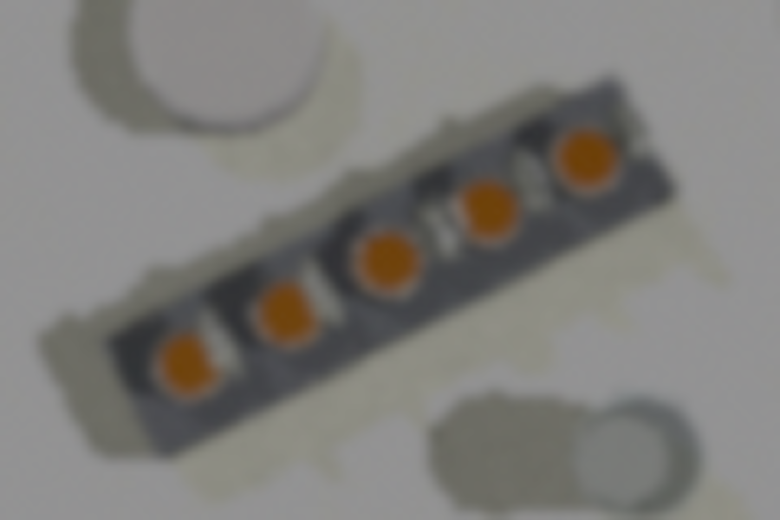

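View pics/sidec.png

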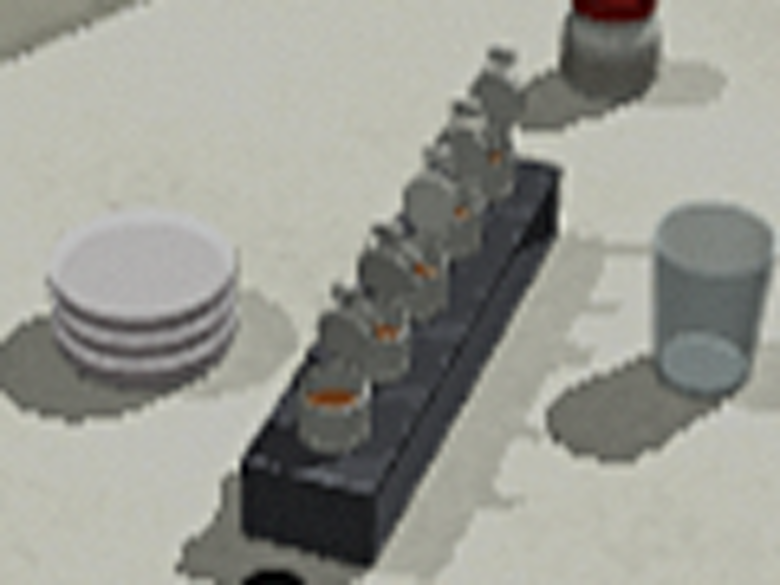

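The hinges are at the far end by the jar (world −y). Rack +y in world is about (−0.44, 0.90), with the centre near (0.589, 0.023). The first move goes above a start point behind lid 1, with the fingers shut and turned so their flat side faces the row.

```bash
python3 -m pendant '[[0.532,0.382,0,0,0,1.78],[0.532,0.382,0,0,0,1.78],[0.532,0.382,0,0,0,1.78],[0.532,0.382,0,0,0,1.78],[0.532,0.382,0,0,0,1.78],[0.532,0.382,0,0,0,1.78],[0.532,0.382,0,0,0,1.78],[0.532,0.382,0,0,0,1.78],[0.532,0.382,0,0,0,1.78],[0.532,0.382,0,0,0,1.78],[0.532,0.382,0,0,0,1.78],[0.532,0.382,0,0,0,1.78],[0.532,0.382,0,0,0,1.78],[0.532,0.382,0,0,0,1.78],[0.532,0.382,0,0,0,1.78],[0.532,0.382,0,0,0,1.78],[0.532,0.382,0,0,0,1.78],[0.532,0.382,0,0,0,1.78],[0.532,0.382,0,0,0,1.78],[0.532,0.382,0,0,0,1.78]]' 1
```

```text
time: 1.77
eef_pos: [0.6611, -0.1274, 0.2314]
eef_rot: [-0.0, 0.528, 0.849, -0.0]
wrist_force: [-1.4, 0.1, -0.6]
width: -0.001
grip_force: 0.0
```

```bash
python3 -m pendant '[[0,0,-0.03,0,0,0],[0,0,-0.06,0,0,0],[0,0,-0.09,0,0,0],[0,0,-0.12,0,0,0],[0,0,-0.135,0,0,0],[0,0,-0.145,0,0,0],[0,0,-0.147,0,0,0],[0,0,-0.147,0,0,0],[0,0,-0.147,0,0,0],[0,0,-0.147,0,0,0]]'
python3 - <<'E'
from h import *
for n in("top","side"):
    im=cv2.cvtColor(snapshot(n),cv2.COLOR_RGB2BGR)
    c=im[140:230,200:320]
    cv2.imwrite(f"pics/{n}1.png",cv2.resize(c,None,fx=5,fy=5,interpolation=cv2.INTER_CUBIC))
s=get_state();print(s["eef_pos"],s["wrist_force"])
E
python3 -c "
import cv2,numpy as np
cv2.imwrite('pics/both1.png',cv2.resize(np.vstack([cv2.imread('pics/top1.png'),cv2.imread('pics/side1.png')]),(400,600)))"
```

```text
time: 2.6
eef_pos: [0.6624, -0.1271, 0.0857]
eef_rot: [0.001, 0.528, 0.849, 0.0]
wrist_force: [0.1, -1.1, 0.2]
width: 0.001
grip_force: 0.0
[ 0.66223984 -0.12691525  0.08532252] [-0.23259154  0.59776366 -0.76876932]
```

View pics/both1.png

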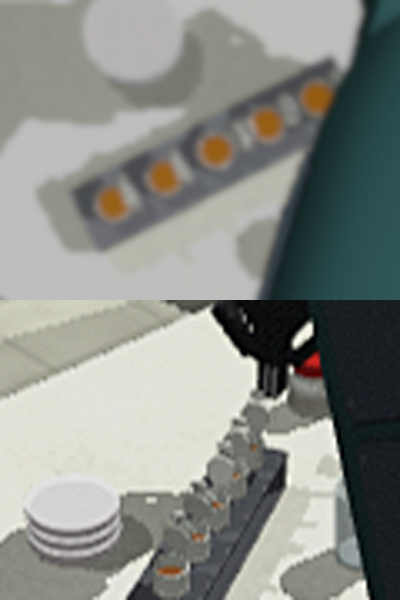

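```bash
python3 -m pendant '[[-0.0022,0.0045,0.001,0,0,0],[-0.0044,0.009,0.002,0,0,0],[-0.0066,0.0135,0.002,0,0,0],[-0.0088,0.018,0.002,0,0,0],[-0.011,0.0225,0.002,0,0,0],[-0.0132,0.027,0.002,0,0,0],[-0.0155,0.0315,0.002,0,0,0],[-0.0177,0.036,0.002,0,0,0],[-0.02,0.0404,0.002,0,0,0],[-0.022,0.045,0.002,0,0,0],[-0.0243,0.0494,0.002,0,0,0],[-0.0265,0.054,0.002,0,0,0],[-0.0287,0.0583,0.002,0,0,0],[-0.031,0.0628,0.002,0,0,0],[-0.0331,0.0673,0.002,0,0,0],[-0.0331,0.0673,0.002,0,0,0],[-0.0331,0.0673,0.002,0,0,0]]'
python3 -m pendant '[[0,0,-0.002,0,0,0],[0,0,-0.004,0,0,0],[0,0,-0.006,0,0,0],[0,0,-0.0075,0,0,0],[0,0,-0.0085,0,0,0],[0,0,-0.0085,0,0,0],[0,0,-0.0085,0,0,0]]'
```

```text
time: 4.12
eef_pos: [0.6286, -0.0591, 0.0863]
eef_rot: [-0.0, 0.528, 0.85, 0.0]
wrist_force: [0.6, 0.2, 0.6]
width: -0.006
grip_force: 0.0
time: 4.7
eef_pos: [0.6287, -0.0595, 0.0777]
eef_rot: [-0.0, 0.528, 0.849, -0.0]
wrist_force: [-0.9, -0.2, 0.2]
width: 0.001
grip_force: 0.0
```

```bash
python3 -m pendant '[[0,0,-0.0005,0,0,0],[0,0,-0.0007,0,0,0],[0,0,-0.0007,0,0,0]]'; python3 -m pendant '[[0,0,-0.0003,0,0,0],[0,0,-0.0005,0,0,0],[0,0,-0.0005,0,0,0],[0,0,-0.0005,0,0,0]]'
```

```text
time: 4.95
eef_pos: [0.6287, -0.0594, 0.0771]
eef_rot: [0.0, 0.528, 0.849, 0.0]
wrist_force: [0.1, -0.6, 0.6]
width: -0.0
grip_force: 0.0
time: 5.28
eef_pos: [0.6288, -0.0594, 0.0769]
eef_rot: [0.0, 0.528, 0.849, 0.0]
wrist_force: [-1.1, -0.6, 4.4]
width: -0.002
grip_force: 2.7
```

```bash
python3 -m pendant '[[0,0,0.005,0,0,0],[0,0,0.0097,0,0,0],[-0.0011,0.0022,0.0097,0,0,0],[-0.0033,0.0067,0.0097,0,0,0],[-0.0055,0.0112,0.0097,0,0,0],[-0.0077,0.0157,0.0097,0,0,0],[-0.0099,0.02,0.0097,0,0,0],[-0.0121,0.0247,0.0097,0,0,0],[-0.0143,0.0292,0.0097,0,0,0],[-0.0165,0.0337,0.0097,0,0,0],[-0.0188,0.0382,0.0097,0,0,0],[-0.021,0.0426,0.0097,0,0,0],[-0.0221,0.0449,0.0097,0,0,0],[-0.0221,0.0449,0.0075,0,0,0],[-0.0221,0.0449,0.005,0,0,0],[-0.0221,0.0449,0.003,0,0,0],[-0.0221,0.0449,0.0012,0,0,0],[-0.0221,0.0449,0.0005,0,0,0],[-0.0221,0.0449,0,0,0,0],[-0.0221,0.0449,0,0,0,0]]'
python3 -m pendant '[[0,0,0,0,0,0],[0,0,0,0,0,0]]'
```

```text
time: 6.95
eef_pos: [0.6066, -0.0146, 0.0769]
eef_rot: [0.0, 0.528, 0.849, 0.0]
wrist_force: [-2.5, 0.8, 7.5]
width: 0.002
grip_force: 3.3
time: 7.12
eef_pos: [0.6066, -0.0146, 0.0769]
eef_rot: [0.0, 0.528, 0.849, 0.0]
wrist_force: [-2.3, 0.5, 8.0]
width: -0.001
grip_force: 3.4
```

Run:
```python
from h import *
o=[]
for n in("top","side"):
    im=cv2.cvtColor(snapshot(n),cv2.COLOR_RGB2BGR)
    o.append(cv2.resize(im[140:230,200:320],(400,300),interpolation=cv2.INTER_CUBIC))
cv2.imwrite("pics/both2.png",np.vstack(o))
```

```text
(no output)
```

View pics/both2.png

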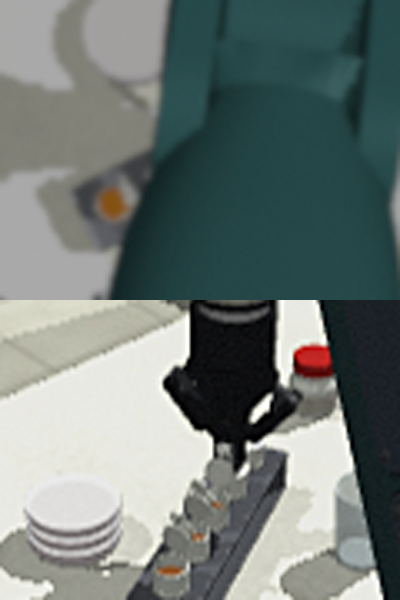

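Lids 1 and 2 are down, and the rack is where it was. I'll carry on with a slightly lighter press.

```bash
python3 -m pendant '[[0,0,0.005,0,0,0],[0,0,0.0097,0,0,0],[-0.0011,0.0022,0.0097,0,0,0],[-0.0033,0.0067,0.0097,0,0,0],[-0.0055,0.0112,0.0097,0,0,0],[-0.0077,0.0157,0.0097,0,0,0],[-0.0099,0.02,0.0097,0,0,0],[-0.0121,0.0247,0.0097,0,0,0],[-0.0143,0.0292,0.0097,0,0,0],[-0.0165,0.0337,0.0097,0,0,0],[-0.0188,0.0382,0.0097,0,0,0],[-0.021,0.0426,0.0097,0,0,0],[-0.0221,0.0449,0.0097,0,0,0],[-0.0221,0.0449,0.0075,0,0,0],[-0.0221,0.0449,0.005,0,0,0],[-0.0221,0.0449,0.003,0,0,0],[-0.0221,0.0449,0.0012,0,0,0],[-0.0221,0.0449,0.0005,0,0,0],[-0.0221,0.0449,0.0003,0,0,0],[-0.0221,0.0449,0.0003,0,0,0]]'
python3 -m pendant '[[0,0,0,0,0,0],[0,0,0,0,0,0]]'
```

```text
time: 8.88
eef_pos: [0.5845, 0.0303, 0.077]
eef_rot: [-0.0, 0.528, 0.849, 0.0]
wrist_force: [-1.3, 0.5, 4.0]
width: 0.004
grip_force: 1.8
time: 9.05
eef_pos: [0.5845, 0.0303, 0.0769]
eef_rot: [0.0, 0.528, 0.849, -0.0]
wrist_force: [-1.3, -0.5, 4.8]
width: -0.001
grip_force: 2.1
```

```bash
python3 -m pendant '[[0,0,0.005,0,0,0],[0,0,0.0095,0,0,0],[-0.0011,0.0022,0.0095,0,0,0],[-0.0033,0.0067,0.0095,0,0,0],[-0.0055,0.0112,0.0095,0,0,0],[-0.0077,0.0157,0.0095,0,0,0],[-0.0099,0.02,0.0095,0,0,0],[-0.0121,0.0247,0.0095,0,0,0],[-0.0143,0.0292,0.0095,0,0,0],[-0.0165,0.0337,0.0095,0,0,0],[-0.0188,0.0382,0.0095,0,0,0],[-0.021,0.0426,0.0095,0,0,0],[-0.0221,0.0449,0.0095,0,0,0],[-0.0221,0.0449,0.0075,0,0,0],[-0.0221,0.0449,0.005,0,0,0],[-0.0221,0.0449,0.003,0,0,0],[-0.0221,0.0449,0.0012,0,0,0],[-0.0221,0.0449,0.0005,0,0,0],[-0.0221,0.0449,0,0,0,0],[-0.0221,0.0449,0,0,0,0]]'
python3 -m pendant '[[0,0,0,0,0,0],[0,0,0,0,0,0]]'
python3 -m pendant '[[0,0,0.005,0,0,0],[0,0,0.0095,0,0,0],[-0.0011,0.0022,0.0095,0,0,0],[-0.0033,0.0067,0.0095,0,0,0],[-0.0055,0.0112,0.0095,0,0,0],[-0.0077,0.0157,0.0095,0,0,0],[-0.0099,0.02,0.0095,0,0,0],[-0.0121,0.0247,0.0095,0,0,0],[-0.0143,0.0292,0.0095,0,0,0],[-0.0165,0.0337,0.0095,0,0,0],[-0.0188,0.0382,0.0095,0,0,0],[-0.021,0.0426,0.0095,0,0,0],[-0.0221,0.0449,0.0095,0,0,0],[-0.0221,0.0449,0.0075,0,0,0],[-0.0221,0.0449,0.005,0,0,0],[-0.0221,0.0449,0.003,0,0,0],[-0.0221,0.0449,0.0012,0,0,0],[-0.0221,0.0449,0.0005,0,0,0],[-0.0221,0.0449,0,0,0,0],[-0.0221,0.0449,0,0,0,0]]'
python3 -m pendant '[[0,0,0,0,0,0],[0,0,0,0,0,0]]'
```

```text
time: 10.72
eef_pos: [0.5623, 0.0752, 0.077]
eef_rot: [-0.0, 0.528, 0.849, -0.0]
wrist_force: [-1.7, 0.2, 2.3]
width: 0.0
grip_force: 1.4
time: 10.88
eef_pos: [0.5624, 0.0752, 0.077]
eef_rot: [0.0, 0.528, 0.849, -0.0]
wrist_force: [-1.8, -0.3, 3.6]
width: -0.004
grip_force: 1.8
time: 12.55
eef_pos: [0.5403, 0.1201, 0.077]
eef_rot: [0.0, 0.528, 0.849, -0.0]
wrist_force: [-1.0, -0.3, 3.2]
width: 0.001
grip_force: 1.5
time: 12.72
eef_pos: [0.5403, 0.1201, 0.077]
eef_rot: [0.0, 0.528, 0.849, -0.0]
wrist_force: [-1.4, 0.2, 3.6]
width: 0.001
grip_force: 1.8
```

```bash
python3 -m pendant '[[0,0,0.001,0,0,0],[-0.0022,0.0045,0.001,0,0,0],[-0.0044,0.009,0.001,0,0,0],[-0.0066,0.0135,0.001,0,0,0],[-0.0088,0.018,0.001,0,0,0],[-0.011,0.0225,0.0015,0,0,0],[-0.0132,0.027,0.002,0,0,0],[-0.0132,0.027,0.01,0,0,0],[-0.0132,0.027,0.04,0,0,0],[-0.0132,0.027,0.08,0,0,0],[-0.0132,0.027,0.12,0,0,0],[-0.0132,0.027,0.16,0,0,0],[-0.0132,0.027,0.16,0,0,0]]'
python3 -m pendant '[[-0.22,-0.46,0,0,0,-0.6],[-0.22,-0.46,0,0,0,-0.6],[-0.22,-0.46,0,0,0,-0.6],[-0.22,-0.46,0,0,0,-0.6],[-0.22,-0.46,0,0,0,-0.6],[-0.22,-0.46,0,0,0,-0.6],[-0.22,-0.46,0,0,0,-0.6],[-0.22,-0.46,0,0,0,-0.6],[-0.22,-0.46,0,0,0,-0.6],[-0.22,-0.46,0,0,0,-0.6],[-0.22,-0.46,0,0,0,-0.6],[-0.22,-0.46,0,0,0,-0.6],[-0.22,-0.46,0,0,0,-0.6],[-0.22,-0.46,0,0,0,-0.6],[-0.22,-0.46,0,0,0,-0.6],[-0.22,-0.46,0,0,0,-0.6]]'
python3 - <<'E'
from h import *
o=[]
for n in("top","side"):
    im=cv2.cvtColor(snapshot(n),cv2.COLOR_RGB2BGR)
    o.append(cv2.resize(im[145:245,205:325],(360,300),interpolation=cv2.INTER_CUBIC))
    old=cv2.imread(f"pics/{n}0.png");
    o.append(cv2.resize(old[145:245,205:325],(360,300),interpolation=cv2.INTER_CUBIC))
cv2.imwrite("pics/both3.png",np.vstack([np.hstack(o[:2]),np.hstack(o[2:])]))
E
```

```text
time: 13.8
eef_pos: [0.5292, 0.1475, 0.2447]
eef_rot: [0.004, 0.528, 0.849, 0.003]
wrist_force: [1.9, 0.5, 0.0]
width: 0.002
grip_force: 0.0
time: 15.13
eef_pos: [0.3074, -0.312, 0.2371]
eef_rot: [0.0, 0.755, 0.656, 0.0]
wrist_force: [0.0, 0.3, -0.5]
width: 0.001
grip_force: 0.0
```

View pics/both3.png

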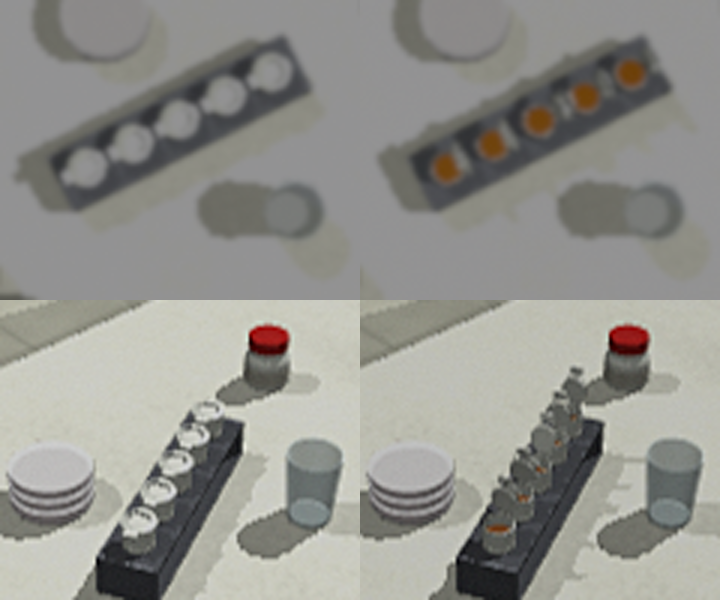

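All five lids are shut flat. The rack, dishes, beaker and jar sit at the same pixels as before.

```bash
python3 -c "
from plant import *
print(sign_off())"
```

```text
the job is handed in; nothing more can be done
None
```

All five lids were folded over in order from the hinge end and pressed shut with at most about 8 N read at the wrist, with no shift of the rack or its neighbours visible in the before/after pictures (the bottle was outside those crops), and the job is handed in at about 15 s.

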